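Find the loaded bottle in the leaning rack

TASK

Three of the four look-alike bottles in the leaning rack are empty and one is loaded: lift them in turn to feel which one is clearly heavier, and gently stand that one upright inside the dark steel tray. The three empty bottles must end back in the pockets they came from, and the tooth model, the glass dish and the small pot must not be disturbed.

Things in the scene. Friction and masses are not known exactly. Their poses are not given: they have to be found in the camera images.
- bottle_a_mid (a point): closed square white bottle, 41 x 41 mm, 121 mm tall with its 26 mm screw cap; sides straight up to about 80 mm above the underside. At the start it leans in a rack pocket. This point is on its axis half-way up, 60.5 mm above its underside; z along the bottle from underside to cap, x and y square to its sides. The letter has nothing to do with which bottle is loaded.
- bottle_a: the same bottle a; origin at the centre of its underside, z to the cap. Empty bottles weigh 0.10 to 0.14 kg, the loaded one 0.37 to 0.54 kg; the load is a solid piece out of sight inside, centred half-way up; which one has it changes from start to start.
- bottle_b_mid (a point): closed square white bottle, 41 x 41 mm, 121 mm tall with its 26 mm screw cap; sides straight up to about 80 mm above the underside. At the start it leans in a rack pocket. This point is on its axis half-way up, 60.5 mm above its underside; z along the bottle from underside to cap, x and y square to its sides. The letter has nothing to do with which bottle is loaded.
- bottle_b: the same bottle b; origin at the centre of its underside, z to the cap. Empty bottles weigh 0.10 to 0.14 kg, the loaded one 0.37 to 0.54 kg; the load is a solid piece out of sight inside, centred half-way up; which one has it changes from start to start.
- bottle_c_mid (a point): closed square white bottle, 41 x 41 mm, 121 mm tall with its 26 mm screw cap; sides straight up to about 80 mm above the underside. At the start it leans in a rack pocket. This point is on its axis half-way up, 60.5 mm above its underside; z along the bottle from underside to cap, x and y square to its sides. The letter has nothing to do with which bottle is loaded.
- bottle_c: the same bottle c; origin at the centre of its underside, z to the cap. Empty bottles weigh 0.10 to 0.14 kg, the loaded one 0.37 to 0.54 kg; the load is a solid piece out of sight inside, centred half-way up; which one has it changes from start to start.
- bottle_d_mid (a point): closed square white bottle, 41 x 41 mm, 121 mm tall with its 26 mm screw cap; sides straight up to about 80 mm above the underside. At the start it leans in a rack pocket. This point is on its axis half-way up, 60.5 mm above its underside; z along the bottle from underside to cap, x and y square to its sides. The letter has nothing to do with which bottle is loaded.
- bottle_d: the same bottle d; origin at the centre of its underside, z to the cap. Empty bottles weigh 0.10 to 0.14 kg, the loaded one 0.37 to 0.54 kg; the load is a solid piece out of sight inside, centred half-way up; which one has it changes from start to start.
- rack: fixed grey sheet-metal rack, 0.33 m wide along its y; origin on the bench under its centre. Four pockets, 74 mm apart along y, lean 30 degrees from vertical, bottle tops toward the rack's -x (the robot); through the play a resting bottle leans 2 to 4 degrees further.
- rack_front (a point): point on the bench at the middle of the rack's front edge. Each pocket is 45 x 45 mm inside (2 mm play round a bottle) and 34 mm deep along its leaning axis, floor centre 28 mm above the bench, walls 4 mm: a bottle drawn 36 mm along its axis is free of the walls. Gap between neighbouring bottles 33 mm; end cheeks 60 mm high.
- tray: square dark steel tray, fixed, 110 x 110 mm outside, rim 12 mm high and 3 mm thick, floor 3 mm thick; origin on the bench under its centre, x and y along its sides, z up
- cast: loose plaster tooth model, 53 x 58 x 26 mm, origin at the centre of its underside; a bystander, not to be disturbed
- glass_dish: loose small white glass mixing dish, 31 x 31 x 16 mm, origin at the centre of its underside; a bystander, not to be disturbed
- small_pot: loose small round pot with pale lid, 31 mm across, 37 mm tall, origin at the centre of its underside; a bystander, not to be disturbed

How it is judged:
By the outcome, as a careful person would: the job done as asked, in the order asked, and still so for the second after the job is handed in, with the robot touching nothing.
It also fails if it takes over 72 s, if anything falls off the work surface, if the arm or the gripper's body presses on something with over 40 N, if the wrist force passes 120 N, or if a joint passes its speed limit or range.

ROBOT

A 6-joint arm with a two-finger parallel gripper is mounted at the origin on a cart in front of the work surface, level with it; the furniture and walls round the work are solid. World frame = base frame: x ahead of the robot, y to its left, z up, the work surface at z = 0. Lengths are in m, angles in rad, forces in N, time in s.
With the tool pointing down it reaches from about 0.325 to 0.775 m from the base axis. Payload 5.5 kg.
Tool frame: the origin (TCP) lies at the very end of the fingers, on their centre line; the grasp point (between the pads) lies 19 mm behind it (ctrl.grasp_offset is the distance from the TCP to the grasp point, in m); z points along the fingers, x is the direction in which the jaws open and shut, and the axes are right-handed (so a half turn about z gives the same grasp; the last joint's range is limited). The gripper opens to 88 mm and grips with 3 to 60 N. Pads are 20 mm wide; open, the fingers measure 115 mm over their backs; the gripper's body (75 mm by 178 mm) begins 61 mm behind the grasp point.
Start: joints at [-1.179, 0.091, 1.231, -0, 1.82, -0.057], TCP at [0.26, -0.541, 0.223] pointing down, gripper open.
Joint ranges: [-2.87, 2.87], [-0.86, 2.18], [0.17, 2.46], [-1.51, 4.65], [0.06, 2.69], [-2.65, 2.65]. Speed limits (rad/s): [2.57, 2.57, 3.01, 3.14, 3.14, 3.14].

INTERFACE

Orientations are given as a 3x3 rotation matrix whose columns are the frame's x, y, z axes.
In Python, from plant import ctrl gives the robot as it stands.
- The arm moves only by the tool drive_tool, never from a script. Its argument "rows" is a list that holds one entry, the list of rows, each a list of 4 numbers: the shift along the world's x, y, z in m, then the turn about the world's z in degrees. In form: [[[dx, dy, dz, twist], ...]]. A call has 1 to 12 rows; each row is the pose to reach, as a shift and turn from the pose commanded when the call began; what a row does not reach only later rows make up. A row lasts 1/8 s, in which the tool goes at most 62.5 mm and 10.7 degrees, less where a joint would pass 70% of its speed; a pose out of reach is approached as far as the arm can. A call with a gripper value outside its range is refused whole. "fingers" is the finger opening in m, from 0 to 0.0878, set as the call begins (left out, the last holds). The fingers move at their own pace and stop on an object; "grip_force" is the grip in N (left out, the last holds). Time passes only in rows, so rows that repeat a pose let the fingers close. It gives the time, the measured TCP pose, the force and the opening at its end, in the units of the state.
- ctrl.state(): the state, without advancing time (a new reading comes with each control period).
- ctrl.capture(name): name is "scene" or "top" or "wrist"; returns the picture (400x640x3 uint8, red, green, blue); there is no depth.
- ctrl.get_calibration(name): a dict with "intrinsics" (3x3 intrinsics, pixels), "origin" and "orientation" of the camera in the world; the wrist camera has in their place "mount" (4x4, takes a point from camera to tool coordinates, whose origin is the TCP and whose axes are the tool frame's). Camera axes: x right, y up, looking along -z (the intrinsics and any distortion apply to the point x, -y, -z); pixel columns grow to the right and rows downward; lengths in m; the calibration is good to about 2 mm. A picture is of the moment at which its call begins: read the wrist's pose just before it. get_calibration takes no time and is no camera call.
- ctrl.finish_job(): hands the job in, once; it reports no verdict.
The state is a dict: "time_s": time; "joints": joint angles; "joint_vel": joint speeds; "joint_torque": joint torques, N m; "tool_pos": TCP position; "orientation": TCP orientation; "ft_force": force on the tool from outside, world axes, zero at the start; "moment": the same for the moment, N m; "gripper_width": finger opening in m.
Only numpy, scipy, OpenCV 4.12 (cv2) and the standard library are available. Lean on these libraries where they do the work, as an engineer would, in place of code of your own. Each camera call takes 0.05 s, during which the arm holds its last target.

## Working session

There is one attempt and no reset: what is moved stays moved. The work goes in short steps, Python scripts to look and compute and a tool call to move; the robot and the scene stay as the last step left them, time stands still between calls to the robot, and variables do not carry over. Pictures are saved under pics/ and viewed, and the job is handed in when it is done.

Besides the shell and the picture viewer there is one more tool, called after "Emit:" as name(argument=value, ...), one argument or row to a line, values as JSON. drive_tool: Moves the arm, as the interface text tells. Its arguments: {"type":"object","properties":{"rows":{"type":"array","items":{"type":"array","items":{"type":"array","items":{"type":"number"}}}},"fingers":{"type":"number"},"grip_force":{"type":"number"}},"required":["rows"]}

```bash
mkdir -p pics; ls
python3 - <<'E'
from plant import ctrl
import cv2,numpy as np
for n in ("scene","top"):
    im=ctrl.capture(n); cv2.imwrite(f"pics/{n}0.png",im[:,:,::-1])
    print(n,ctrl.get_calibration(n))
print(ctrl.get_calibration("wrist"))
s=ctrl.state();print(s['time_s'],s['tool_pos'],s['orientation'],s['ft_force'],s['gripper_width'])
E
```

```text
pics
scene {'intrinsics': array([[399.10434245,   0.        , 318.02533721],
       [  0.        , 399.10434245, 200.94666074],
       [  0.        ,   0.        ,   1.        ]]), 'origin': array([-0.18638542,  0.6500425 ,  0.50731965]), 'orientation': array([[-0.64882534,  0.30041252, -0.6991266 ],
       [-0.76083344, -0.27130096,  0.58951527],
       [-0.01257595,  0.91441134,  0.40459083]])}
top {'intrinsics': array([[403.24111466,   0.        , 316.15091248],
       [  0.        , 403.24111466, 198.52309317],
       [  0.        ,   0.        ,   1.        ]]), 'origin': array([0.37148456, 0.0547359 , 0.99991519]), 'orientation': array([[ 1.27791312e-04,  9.88410798e-01, -1.51802758e-01],
       [-9.99980058e-01,  1.08478993e-03,  6.22142395e-03],
       [ 6.31399671e-03,  1.51798935e-01,  9.88391227e-01]])}
{'intrinsics': array([[325.38541838,   0.        , 318.23291668],
       [  0.        , 325.38541838, 197.94820153],
       [  0.        ,   0.        ,   1.        ]]), 'mount': array([[ 9.99999309e-01,  1.10349356e-03,  4.04252441e-04,
         2.47946359e-04],
       [ 1.17179877e-03, -9.62438980e-01, -2.71495557e-01,
        -7.44102025e-02],
       [ 8.94747083e-05,  2.71495844e-01, -9.62439608e-01,
        -1.62648918e-01],
       [ 0.00000000e+00,  0.00000000e+00,  0.00000000e+00,
         1.00000000e+00]])}
0.1 [ 0.26022065 -0.54034449  0.22162164] [[ 4.33896610e-01 -9.00962420e-01 -6.70860156e-04]
 [-9.00960996e-01 -4.33897119e-01  1.60458116e-03]
 [-1.73675161e-03 -9.18034900e-05 -9.99998488e-01]] [-0.33615462 -1.23502981  0.35839619] 0.08758804937965488
```

View pics/scene0.png

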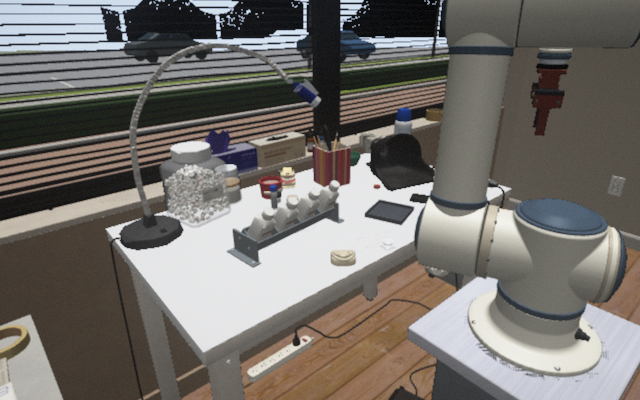

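View pics/top0.png

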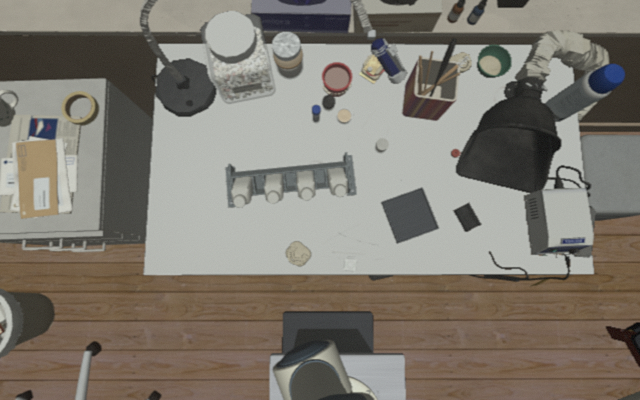

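The scene view shows the rack at about (290,230), the tray at (390,212), the cast at (343,257) and the dish at (388,243). The top view shows the bottle caps along (240–340, 185–200) and the tray at (410,215). I'll enlarge both to measure.

Run:
```python
import cv2
im=cv2.imread("pics/top0.png")[130:280,215:435]
cv2.imwrite("pics/topz.png",cv2.resize(im,(792,540),interpolation=cv2.INTER_CUBIC))
im=cv2.imread("pics/scene0.png")[160:270,220:420]
cv2.imwrite("pics/scenez.png",cv2.resize(im,(800,440),interpolation=cv2.INTER_CUBIC))
```

```text
(no output)
```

View pics/topz.png

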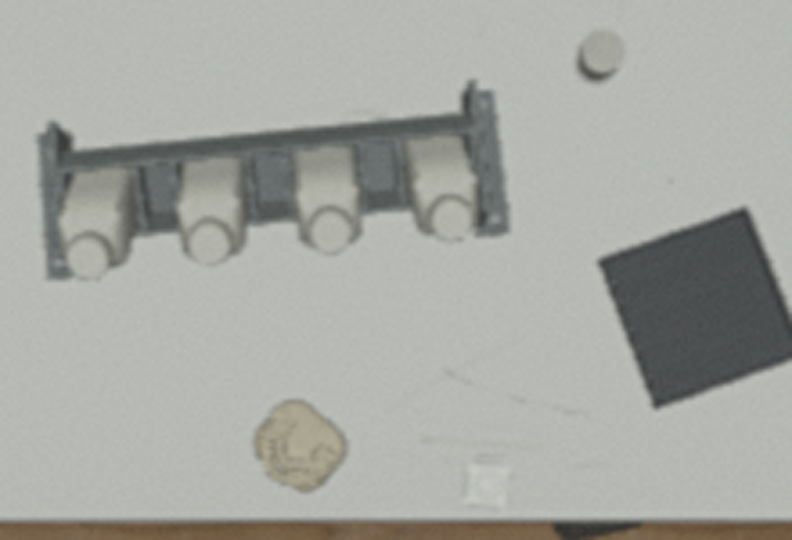

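View pics/scenez.png

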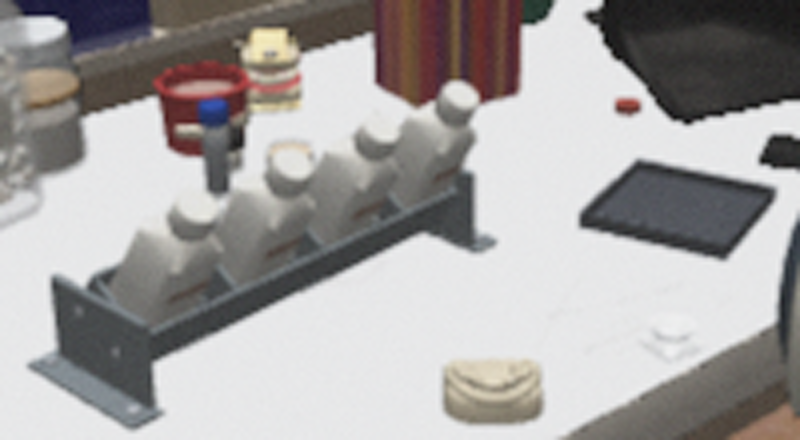

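Enlarged top view: cap-top centres at about (90,255), (210,240), (330,228) and (452,217). The tray corners are at about (600,262), (746,208) and (655,407), and the pot is at (602,53). I'll convert these coarsely, then refine with the wrist camera.

```bash
cat > h.py <<'E'
import numpy as np, cv2
from plant import ctrl
def cam(n,st=None):
    c=ctrl.get_calibration(n);K=c['intrinsics']
    if n!='wrist': return K,np.array(c['origin']),np.array(c['orientation'])
    R=np.array(st['orientation']);M=c['mount']
    return K,R@M[:3,3]+np.array(st['tool_pos']),R@M[:3,:3]
def onplane(C,uv,z):
    K,o,R=C; d=R@np.array([(uv[0]-K[0,2])/K[0,0],-(uv[1]-K[1,2])/K[1,1],-1.])
    return o+d*(z-o[2])/d[2]
def proj(C,P):
    K,o,R=C; p=R.T@(np.array(P)-o); return K[0,0]*p[0]/-p[2]+K[0,2], K[1,2]-K[1,1]*p[1]/-p[2]
E
python3 - <<'E'
from h import *
C=cam('top')
f=lambda u,v:(u/3.6+215,v/3.6+130)
caps=[onplane(C,f(*p),.13) for p in [(90,255),(210,240),(330,228),(452,217)]]
print(np.round(caps,4)); d=caps[3]-caps[0];print(np.linalg.norm(d)/3,np.degrees(np.arctan2(d[0],-d[1])))
for n,p,z in [('t',(600,262),.012),('t',(746,208),.012),('t',(655,407),.012),('pot',(602,53),.037),('cast',(300,445),.02),('dish',(487,485),.016),('ralow L',(50,278),0),('R',(508,232),0),('tRB',(795,355),.012)]:
    print(n,np.round(onplane(C,f(*p),z),4))
E
```

```text
[[ 0.4998  0.2151  0.13  ]
 [ 0.5091  0.1427  0.13  ]
 [ 0.5165  0.07    0.13  ]
 [ 0.5234 -0.0042  0.13  ]]
0.07352915837984948 6.1426276485241145
t [ 0.5127 -0.1138  0.012 ]
t [ 0.5506 -0.2159  0.012 ]
t [ 0.4135 -0.1487  0.012 ]
pot [ 0.654  -0.1145  0.037 ]
cast [0.3878 0.0914 0.02  ]
dish [ 0.3613 -0.0337  0.016 ]
ralow L [0.5028 0.2663 0.    ]
R [ 0.5355 -0.052   0.    ]
tRB [ 0.4488 -0.2453  0.012 ]
```

Emit:
drive_tool(
  rows=[
    [[0.02,0.04,0.03,-1.6],[0.045,0.1,0.06,-3.3],[0.07,0.16,0.08,-5],[0.095,0.22,0.08,-6.6],[0.12,0.28,0.08,-8.2],[0.145,0.34,0.08,-9.8],[0.17,0.4,0.08,-11.4],[0.195,0.46,0.08,-13],[0.22,0.52,0.08,-14.7],[0.24,0.58,0.08,-16.3],[0.255,0.625,0.08,-18],[0.26,0.645,0.08,-19.6]],
  ],
  fingers=0.063,
  grip_force=15,
)

```text
time_s: 1.6
tool_pos: [0.5205, 0.1073, 0.3016]
orientation: [[0.108, -0.994, -0.002], [-0.994, -0.108, 0.0], [-0.0, 0.002, -1.0]]
ft_force: [-0.2, -0.4, -0.4]
gripper_width: 0.0633
```

Emit:
drive_tool(
  rows=[
    [[0,0,0,0],[0,0,0,0],[0,0,0,0]],
  ],
)

```text
time_s: 1.98
tool_pos: [0.5202, 0.1032, 0.3029]
orientation: [[0.105, -0.994, 0.0], [-0.994, -0.105, -0.0], [0.0, -0.0, -1.0]]
ft_force: [0.1, -0.5, 0.2]
gripper_width: 0.063
```

Run:
```python
from h import *
import pickle
s=ctrl.state();im=ctrl.capture('wrist');cv2.imwrite("pics/w1.png",im[:,:,::-1]);pickle.dump(s,open('w1.pkl','wb'))
print(s['time_s'],s['tool_pos'],s['orientation'],s['ft_force'],s['gripper_width'],s['joints'])
```

```text
1.975 [0.52018836 0.10320025 0.30286509] [[ 1.04929993e-01 -9.94479561e-01  3.15783500e-04]
 [-9.94479584e-01 -1.04930059e-01 -2.00975387e-04]
 [ 2.33001096e-04 -2.92951898e-04 -9.99999930e-01]] [ 0.06919327 -0.49912935  0.17886027] 0.06297085208326941 [ 1.31850621e-01 -6.48717412e-02  1.24479833e+00 -2.60354740e-04
  1.96137943e+00  1.59742425e+00]
```

View pics/w1.png

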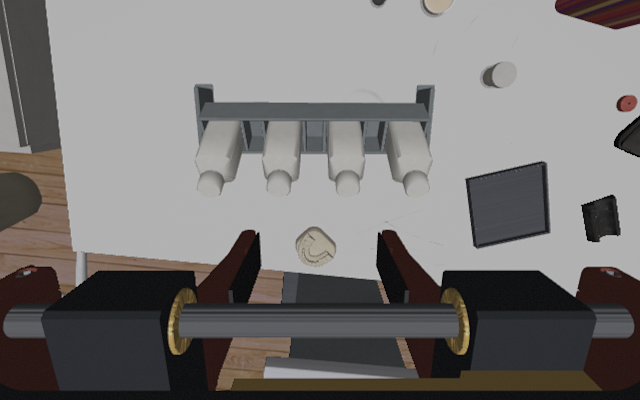

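The wrist view shows the rack level in the image, so the yaw is right. The four bottles' caps are at about (211,184), (279,184), (347,184) and (416,184), and the tray and pot are in view. I'll enlarge the rack and measure it.

Run:
```python
import cv2
im=cv2.imread("pics/w1.png")[75:205,185:445]
cv2.imwrite("pics/w1z.png",cv2.resize(im,(780,390),interpolation=cv2.INTER_CUBIC))
```

```text
(no output)
```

View pics/w1z.png

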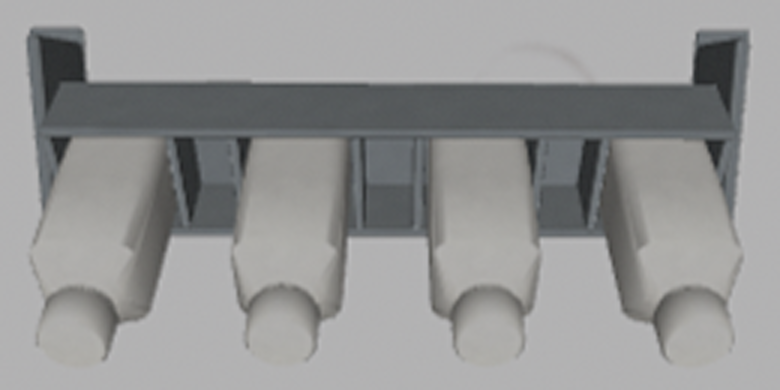

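Run:
```python
from h import *
import pickle
W=cam('wrist',pickle.load(open('w1.pkl','rb')));T=cam('top')
def ray(C,uv):
    K,o,R=C; d=R@np.array([(uv[0]-K[0,2])/K[0,0],-(uv[1]-K[1,2])/K[1,1],-1.]);return o,d/np.linalg.norm(d)
def tri(a,b):
    A=np.zeros((3,3));r=np.zeros(3)
    for o,d in(a,b):
        P=np.eye(3)-np.outer(d,d);A+=P;r+=P@o
    x=np.linalg.solve(A,r);return x,[np.linalg.norm((np.eye(3)-np.outer(d,d))@(x-o)) for o,d in(a,b)]
tz=[(90,255),(210,240),(330,228),(452,217)];wz=[(74,348),(282,347),(489,346),(697,347)]
for t,w in zip(tz,wz):
    uw=(w[0]/3+185,w[1]/3+75)
    x,e=tri(ray(T,(t[0]/3.6+215,t[1]/3.6+130)),ray(W,uw));print(np.round(x,4),np.round(e,4),np.round(onplane(W,uw,.13),4))
# shoulder corners at 80mm: visible left/right widest points
s=np.radians(33)
for a,b in [((33,258),(152,258)),((232,258),(344,258)),((432,258),(540,258)),((617,258),(741,258))]:
    pa,pb=[onplane(W,(p[0]/3+185,p[1]/3+75),.028+.08*np.cos(s)) for p in(a,b)]
    print(np.round(pa,4),np.round(pb,4),np.linalg.norm(pa-pb))
print(np.round([onplane(W,u,0.012) for u in [(467,178),(545,163),(550,232),(476,247)]],4), onplane(W,(503,73),.037),onplane(W,(316,247),.02))
```

```text
[0.4985 0.2136 0.1393] [0.0002 0.0002] [0.4958 0.2168 0.13  ]
[0.5072 0.1418 0.1422] [0.0004 0.0004] [0.5039 0.1434 0.13  ]
[0.5146 0.0707 0.14  ] [0.0009 0.0009] [0.5119 0.0704 0.13  ]
[ 0.5214 -0.0024  0.1362] [0.0016 0.0016] [ 0.5191 -0.0031  0.13  ]
[0.5196 0.2439 0.0951] [0.5243 0.1987 0.0951] 0.045465448828987134
[0.5275 0.1683 0.0951] [0.532  0.1257 0.0951] 0.04278997383405074
[0.5354 0.0923 0.0951] [0.5397 0.0512 0.0951] 0.04126074793581408
[0.5428 0.022  0.0951] [ 0.5477 -0.0251  0.0951] 0.0473723181785428
[[ 0.5184 -0.11    0.012 ]
 [ 0.5509 -0.2142  0.012 ]
 [ 0.4505 -0.2519  0.012 ]
 [ 0.4152 -0.1477  0.012 ]] [ 0.65720387 -0.11196833  0.037     ] [0.39369859 0.09323832 0.02      ]
```

Emit:
drive_tool(
  rows=[
    [[0.002,0.04,-0.03,0],[0.004,0.085,-0.08,0],[0.006,0.115,-0.12,0],[0.006,0.115,-0.14,0],[0.006,0.115,-0.155,0],[0.006,0.115,-0.175,0],[0.006,0.115,-0.195,0],[0.006,0.115,-0.212,0],[0.006,0.115,-0.224,0],[0.006,0.115,-0.231,0],[0.006,0.115,-0.234,0],[0.006,0.115,-0.234,0]],
  ],
)

```text
time_s: 3.52
tool_pos: [0.5265, 0.2196, 0.0689]
orientation: [[0.107, -0.994, 0.0], [-0.994, -0.107, 0.0], [-0.0, -0.0, -1.0]]
ft_force: [0.4, -0.3, 0.6]
gripper_width: 0.0632
```

Emit:
drive_tool(
  rows=[
    [[0,0,0,0],[0,0,0,0],[0,0,0,0],[0,0,0,0],[0,0,0,0]],
  ],
  fingers=0.03,
  grip_force=12,
)

```text
time_s: 4.15
tool_pos: [0.5264, 0.2198, 0.0691]
orientation: [[0.107, -0.994, 0.0], [-0.994, -0.107, 0.001], [-0.001, -0.001, -1.0]]
ft_force: [-0.5, 3.4, 3.2]
gripper_width: 0.0398
```

Run:
```python
from h import *
s=ctrl.state();print(s['time_s'],s['tool_pos'],s['ft_force'],s['gripper_width'])
im=ctrl.capture('wrist');cv2.imwrite("pics/w2.png",im[:,:,::-1])
```

```text
4.15 [0.52641617 0.21984162 0.06910247] [-0.52165175  3.38225508  3.20350496] 0.039847859440095876
```

View pics/w2.png

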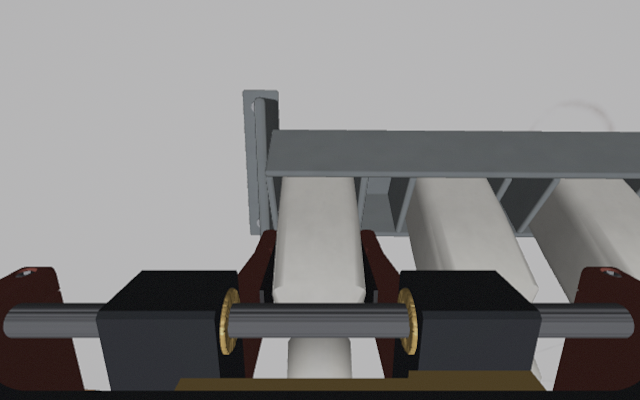

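The bottle is gripped: opening 0.0398 against a nominal 41 mm, and the fingers sit on either side at x≈270 and 370. Lifting it along the pocket axis.

Emit:
drive_tool(
  rows=[
    [[-0.001,0,0.002,0],[-0.004,0,0.007,0],[-0.008,0,0.014,0],[-0.012,0,0.021,0],[-0.016,-0.001,0.028,0],[-0.019,-0.001,0.033,0],[-0.02,-0.001,0.035,0],[-0.02,-0.001,0.035,0],[-0.02,-0.001,0.035,0],[-0.02,-0.001,0.035,0]],
  ],
)

```text
time_s: 5.45
tool_pos: [0.5063, 0.2183, 0.1033]
orientation: [[0.106, -0.994, -0.001], [-0.994, -0.106, -0.0], [0.0, 0.001, -1.0]]
ft_force: [0.1, -0.4, -3.8]
gripper_width: 0.0395
```

Run:
```python
from h import *
for i in range(2):
    s=ctrl.state();print(s['time_s'],s['tool_pos'],s['ft_force'],s['moment'],s['gripper_width'])
    im=ctrl.capture('scene')
cv2.imwrite("pics/s2.png",cv2.resize(im[140:300,200:440,::-1],(720,480)))
```

```text
5.45 [0.50625101 0.2183373  0.10327573] [ 0.13545947 -0.43650694 -3.7876472 ] [ 0.01883059 -0.01223571 -0.00605489] 0.03953842825678637
5.5 [0.50628052 0.21835771 0.10333441] [ 0.18158276 -0.04546344 -4.21691991] [0.00342875 0.04278779 0.01197131] 0.039718657206231106
```

View pics/s2.png

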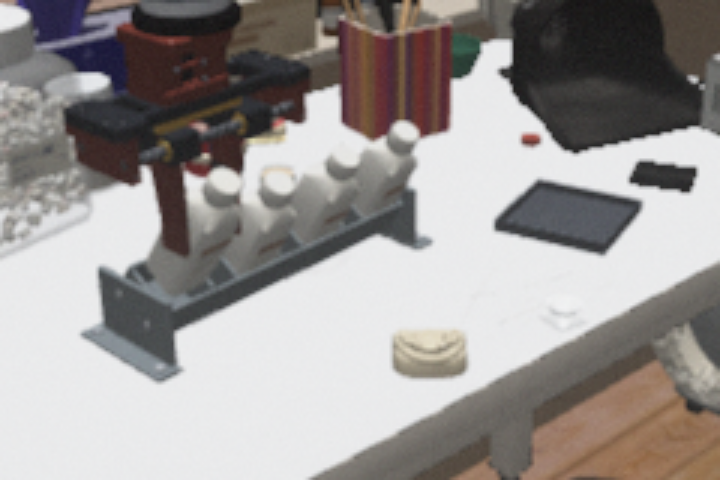

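It reads −4 N, about 0.41 kg, so bottle 1 is the loaded one. The task is to compare them, so I'll put it back and lift the other three too.

Emit:
drive_tool(
  rows=[
    [[0.004,0,-0.007,0],[0.009,0,-0.015,0],[0.014,0.001,-0.024,0],[0.018,0.001,-0.031,0],[0.02,0.001,-0.0345,0],[0.02,0.001,-0.035,0],[0.02,0.001,-0.035,0]],
  ],
)

```text
time_s: 6.42
tool_pos: [0.5263, 0.2196, 0.0692]
orientation: [[0.107, -0.994, 0.0], [-0.994, -0.107, 0.0], [-0.0, -0.0, -1.0]]
ft_force: [-3.9, 0.6, 0.2]
gripper_width: 0.0398
```

Emit:
drive_tool(
  rows=[
    [[0,0,0,0],[0,0,0,0],[0,0,0,0],[0,0,0.01,0],[0,0,0.03,0],[0,0,0.06,0],[0.001,-0.01,0.085,0],[0.004,-0.035,0.095,0],[0.007,-0.06,0.095,0],[0.008,-0.072,0.095,0],[0.008,-0.072,0.085,0],[0.008,-0.072,0.07,0]],
  ],
  fingers=0.063,
)

```text
time_s: 7.92
tool_pos: [0.5344, 0.148, 0.1381]
orientation: [[0.107, -0.994, 0.0], [-0.994, -0.107, 0.001], [-0.0, -0.0, -1.0]]
ft_force: [-0.7, -1.1, 0.3]
gripper_width: 0.063
```

Emit:
drive_tool(
  rows=[
    [[0,0,-0.02,0],[0,0,-0.04,0],[0,0,-0.057,0],[0,0,-0.067,0],[0,0,-0.07,0],[0,0,-0.07,0],[0,0,-0.07,0]],
  ],
)

```text
time_s: 8.8
tool_pos: [0.5348, 0.1475, 0.0696]
orientation: [[0.106, -0.994, 0.002], [-0.994, -0.106, 0.0], [-0.0, -0.002, -1.0]]
ft_force: [1.0, -0.4, 0.3]
gripper_width: 0.063
```

Emit:
drive_tool(
  rows=[
    [[0,0,0,0],[0,0,0,0],[0,0,0,0],[0,0,0,0]],
  ],
  fingers=0.03,
)

```text
time_s: 9.3
tool_pos: [0.5344, 0.1474, 0.0688]
orientation: [[0.106, -0.994, 0.0], [-0.994, -0.106, 0.0], [-0.0, -0.0, -1.0]]
ft_force: [-0.0, 0.1, -0.1]
gripper_width: 0.0402
```

Emit:
drive_tool(
  rows=[
    [[-0.001,0,0.002,0],[-0.004,0,0.007,0],[-0.008,0,0.014,0],[-0.012,0,0.021,0],[-0.016,-0.001,0.028,0],[-0.019,-0.001,0.033,0],[-0.02,-0.001,0.035,0],[-0.02,-0.001,0.035,0],[-0.02,-0.001,0.035,0],[-0.02,-0.001,0.035,0]],
  ],
)

```text
time_s: 10.55
tool_pos: [0.5142, 0.1464, 0.1032]
orientation: [[0.106, -0.994, -0.001], [-0.994, -0.106, -0.0], [0.0, 0.001, -1.0]]
ft_force: [0.7, -0.4, -2.0]
gripper_width: 0.04
```

Run:
```python
from h import *
for i in range(2):
    s=ctrl.state();print(s['time_s'],s['tool_pos'],s['ft_force'],s['gripper_width'])
    im=ctrl.capture('top')
cv2.imwrite("pics/t2.png",cv2.resize(im[130:280,215:435,::-1],(792,540)))
```

```text
10.55 [0.51423186 0.14637488 0.10323985] [ 0.68872778 -0.44435773 -1.97514619] 0.03996316152315593
10.6 [0.51425577 0.14638051 0.10334076] [-0.37048832  0.86521253 -1.06225289] 0.04001660266996907
```

View pics/t2.png

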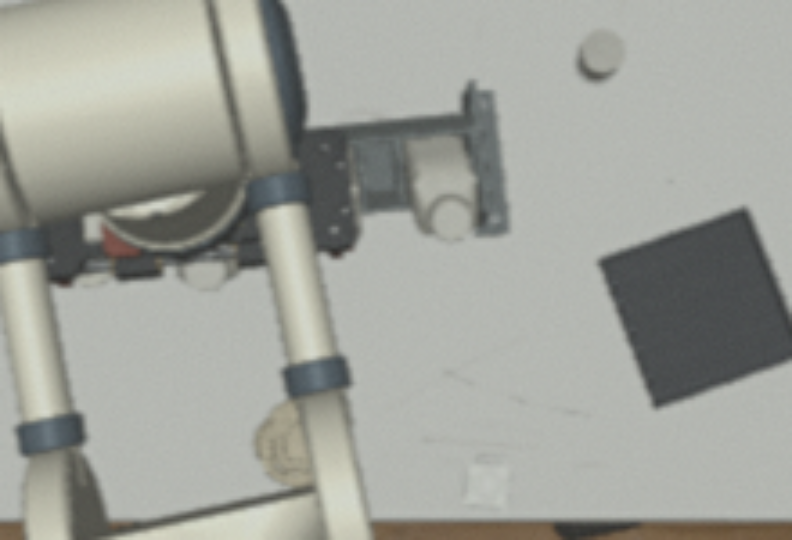

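The second bottle reads about −1.5 N, so it is empty. The top view is mostly the arm and shows nothing disturbed. Next is the third bottle.

Emit:
drive_tool(
  rows=[
    [[0.004,0,-0.007,0],[0.009,0,-0.015,0],[0.014,0.001,-0.024,0],[0.018,0.001,-0.031,0],[0.02,0.001,-0.0345,0],[0.02,0.001,-0.035,0],[0.02,0.001,-0.035,0]],
  ],
)

```text
time_s: 11.52
tool_pos: [0.5344, 0.1474, 0.0687]
orientation: [[0.107, -0.994, 0.0], [-0.994, -0.107, 0.0], [-0.0, -0.0, -1.0]]
ft_force: [-0.2, -0.5, -0.2]
gripper_width: 0.0401
```

Emit:
drive_tool(
  rows=[
    [[0,0,0,0],[0,0,0,0],[0,0,0,0],[0,0,0.01,0],[0,0,0.03,0],[0,0,0.06,0],[0.001,-0.01,0.085,0],[0.004,-0.035,0.095,0],[0.007,-0.06,0.095,0],[0.008,-0.073,0.095,0],[0.008,-0.073,0.085,0],[0.008,-0.073,0.07,0]],
  ],
  fingers=0.063,
)

```text
time_s: 13.02
tool_pos: [0.5424, 0.075, 0.1381]
orientation: [[0.107, -0.994, 0.0], [-0.994, -0.107, 0.0], [-0.0, -0.0, -1.0]]
ft_force: [-0.4, -0.0, -0.4]
gripper_width: 0.0631
```

Emit:
drive_tool(
  rows=[
    [[0,0,-0.02,0],[0,0,-0.04,0],[0,0,-0.057,0],[0,0,-0.067,0],[0,0,-0.07,0],[0,0,-0.07,0],[0,0,-0.07,0]],
  ],
)

```text
time_s: 13.9
tool_pos: [0.5429, 0.0744, 0.0696]
orientation: [[0.106, -0.994, 0.002], [-0.994, -0.106, 0.0], [0.0, -0.002, -1.0]]
ft_force: [0.4, 0.6, 0.2]
gripper_width: 0.0632
```

Emit:
drive_tool(
  rows=[
    [[0,0,0,0],[0,0,0,0],[0,0,0,0],[0,0,0,0]],
  ],
  fingers=0.03,
)

```text
time_s: 14.4
tool_pos: [0.5425, 0.0744, 0.0688]
orientation: [[0.106, -0.994, 0.0], [-0.994, -0.106, -0.0], [0.0, -0.0, -1.0]]
ft_force: [-0.5, -0.6, 0.8]
gripper_width: 0.0403
```

Emit:
drive_tool(
  rows=[
    [[-0.001,0,0.002,0],[-0.004,0,0.007,0],[-0.008,0,0.014,0],[-0.012,0,0.021,0],[-0.016,-0.001,0.028,0],[-0.019,-0.001,0.033,0],[-0.02,-0.001,0.035,0],[-0.02,-0.001,0.035,0],[-0.02,-0.001,0.035,0],[-0.02,-0.001,0.035,0]],
  ],
)

```text
time_s: 15.65
tool_pos: [0.5222, 0.0734, 0.1033]
orientation: [[0.107, -0.994, -0.001], [-0.994, -0.107, -0.0], [-0.0, 0.001, -1.0]]
ft_force: [-0.8, -0.1, -1.5]
gripper_width: 0.0402
```

Run:
```python
from h import *
for i in range(2):
    s=ctrl.state();print(s['time_s'],s['tool_pos'],s['ft_force'],s['gripper_width'])
    im=ctrl.capture('scene')
cv2.imwrite("pics/s3.png",cv2.resize(im[140:300,200:440,::-1],(720,480)))
```

```text
15.65 [0.52222736 0.07339141 0.10326132] [-0.76930168 -0.1130961  -1.54500564] 0.04015065535436458
15.7 [0.5222507  0.07340213 0.10331795] [-0.21840994  0.20307219 -1.30020244] 0.040144723382099456
```

View pics/s3.png

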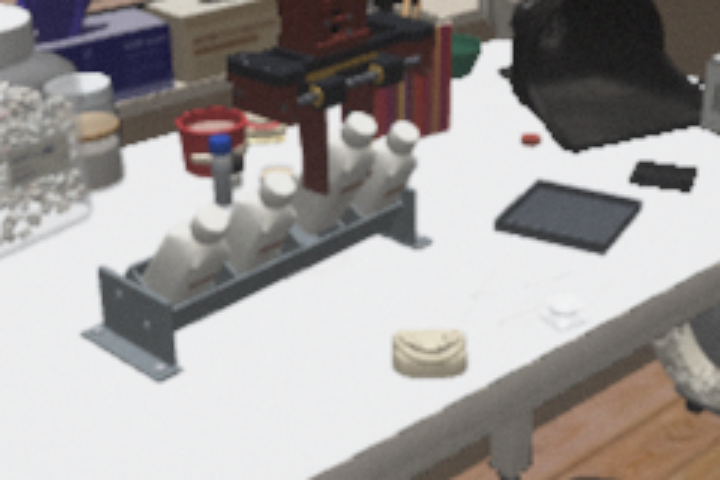

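The third bottle reads about −1.4 N, also empty, and bottles 1 and 2 sit back in their pockets (caps at (210,222) and (280,190)). Next is the fourth.

Emit:
drive_tool(
  rows=[
    [[0.004,0,-0.007,0],[0.009,0,-0.015,0],[0.014,0.001,-0.024,0],[0.018,0.001,-0.031,0],[0.02,0.001,-0.0345,0],[0.02,0.001,-0.035,0],[0.02,0.001,-0.035,0]],
  ],
)

```text
time_s: 16.62
tool_pos: [0.5425, 0.0743, 0.0688]
orientation: [[0.106, -0.994, 0.001], [-0.994, -0.106, -0.0], [0.0, -0.001, -1.0]]
ft_force: [1.2, -1.6, -0.8]
gripper_width: 0.0407
```

Emit:
drive_tool(
  rows=[
    [[0,0,0,0],[0,0,0,0],[0,0,0,0],[0,0,0.01,0],[0,0,0.03,0],[0,0,0.06,0],[0.001,-0.01,0.085,0],[0.004,-0.035,0.095,0],[0.007,-0.06,0.095,0],[0.0075,-0.074,0.095,0],[0.0075,-0.074,0.085,0],[0.0075,-0.074,0.07,0]],
  ],
  fingers=0.063,
)

```text
time_s: 18.12
tool_pos: [0.5499, 0.001, 0.138]
orientation: [[0.107, -0.994, 0.0], [-0.994, -0.107, 0.0], [-0.0, -0.0, -1.0]]
ft_force: [-0.1, -0.2, -0.1]
gripper_width: 0.0633
```

Emit:
drive_tool(
  rows=[
    [[0,0,-0.02,0],[0,0,-0.04,0],[0,0,-0.057,0],[0,0,-0.067,0],[0,0,-0.07,0],[0,0,-0.07,0],[0,0,-0.07,0]],
  ],
)

```text
time_s: 19.0
tool_pos: [0.5503, 0.0003, 0.0695]
orientation: [[0.106, -0.994, 0.001], [-0.994, -0.106, -0.0], [0.0, -0.001, -1.0]]
ft_force: [-0.1, 0.3, -0.3]
gripper_width: 0.0627
```

Emit:
drive_tool(
  rows=[
    [[0,0,0,0],[0,0,0,0],[0,0,0,0],[0,0,0,0]],
  ],
  fingers=0.03,
)

```text
time_s: 19.5
tool_pos: [0.5499, 0.0004, 0.0688]
orientation: [[0.107, -0.994, 0.0], [-0.994, -0.107, -0.0], [0.0, -0.0, -1.0]]
ft_force: [-0.1, -0.1, 0.3]
gripper_width: 0.0402
```

Emit:
drive_tool(
  rows=[
    [[-0.001,0,0.002,0],[-0.004,0,0.007,0],[-0.008,0,0.014,0],[-0.012,0,0.021,0],[-0.016,-0.001,0.028,0],[-0.019,-0.001,0.033,0],[-0.02,-0.001,0.035,0],[-0.02,-0.001,0.035,0],[-0.02,-0.001,0.035,0],[-0.02,-0.001,0.035,0]],
  ],
)

```text
time_s: 20.75
tool_pos: [0.5297, -0.0006, 0.1033]
orientation: [[0.107, -0.994, -0.001], [-0.994, -0.107, 0.0], [-0.0, 0.001, -1.0]]
ft_force: [-0.1, -0.2, -1.3]
gripper_width: 0.0403
```

Run:
```python
from h import *
for i in range(2):
    s=ctrl.state();print(s['time_s'],s['tool_pos'],s['ft_force'],s['gripper_width'])
    im=ctrl.capture('scene')
cv2.imwrite("pics/s4.png",cv2.resize(im[140:300,200:440,::-1],(720,480)))
```

```text
20.75 [ 0.52974114 -0.00059994  0.10329228] [-0.11356088 -0.18106231 -1.28837275] 0.04029565703512082
20.8 [ 0.52975929 -0.00058368  0.1033292 ] [ 0.08458152 -0.10039843 -1.6862757 ] 0.03998479273086502
```

View pics/s4.png

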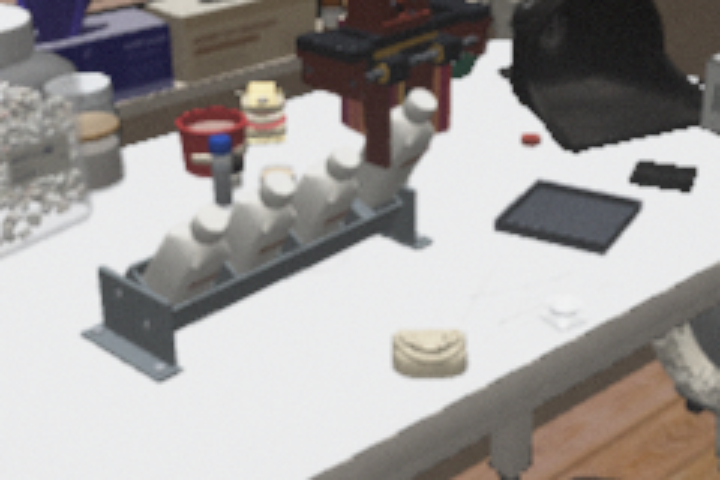

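The fourth reads about −1.5 N, empty. Bottle 1 is confirmed as the heavy one. I'll put the fourth back and go to bottle 1.

Emit:
drive_tool(
  rows=[
    [[0.004,0,-0.007,0],[0.009,0,-0.015,0],[0.014,0.001,-0.024,0],[0.018,0.001,-0.031,0],[0.02,0.001,-0.0345,0],[0.02,0.001,-0.035,0],[0.02,0.001,-0.035,0]],
  ],
)

```text
time_s: 21.72
tool_pos: [0.5499, 0.0004, 0.0688]
orientation: [[0.106, -0.994, 0.0], [-0.994, -0.106, -0.0], [0.0, -0.0, -1.0]]
ft_force: [0.4, 0.6, -0.7]
gripper_width: 0.0399
```

Emit:
drive_tool(
  rows=[
    [[0,0,0,0],[0,0,0,0],[0,0,0,0],[0,0,0.01,0],[0,0,0.03,0],[0,0,0.06,0],[0,0.01,0.09,0],[-0.005,0.05,0.105,0],[-0.011,0.1,0.105,0],[-0.017,0.15,0.105,0],[-0.022,0.2,0.105,0],[-0.0235,0.219,0.1,0]],
  ],
  fingers=0.063,
)

```text
time_s: 23.22
tool_pos: [0.5263, 0.2219, 0.1708]
orientation: [[0.109, -0.994, 0.003], [-0.994, -0.109, 0.001], [-0.001, -0.003, -1.0]]
ft_force: [-0.2, -0.6, 0.3]
gripper_width: 0.0628
```

Emit:
drive_tool(
  rows=[
    [[0,0,0,0],[0,0,-0.02,0],[0,0,-0.045,0],[0,0,-0.07,0],[0,0,-0.088,0],[0,0,-0.097,0],[0,0,-0.1,0],[0,0,-0.1,0],[0,0,-0.1,0]],
  ],
)

```text
time_s: 24.35
tool_pos: [0.5268, 0.2196, 0.0696]
orientation: [[0.107, -0.994, 0.002], [-0.994, -0.107, 0.001], [-0.0, -0.002, -1.0]]
ft_force: [1.3, 0.1, 0.9]
gripper_width: 0.0632
```

Emit:
drive_tool(
  rows=[
    [[0,0,0,0],[0,0,0,0],[0,0,0,0],[0,0,0,0]],
  ],
  fingers=0.03,
  grip_force=16,
)

```text
time_s: 24.85
tool_pos: [0.5264, 0.2195, 0.0688]
orientation: [[0.107, -0.994, 0.0], [-0.994, -0.107, 0.0], [-0.0, -0.0, -1.0]]
ft_force: [0.3, 0.8, 0.5]
gripper_width: 0.0403
```

Emit:
drive_tool(
  rows=[
    [[-0.001,0,0.002,0],[-0.004,0,0.007,0],[-0.008,0,0.014,0],[-0.012,0,0.021,0],[-0.016,-0.001,0.028,0],[-0.02,-0.001,0.035,0],[-0.026,-0.001,0.045,0],[-0.03,-0.001,0.06,0],[-0.03,-0.001,0.08,0],[-0.03,-0.001,0.1,0],[-0.03,-0.001,0.11,0],[-0.03,-0.001,0.11,0]],
  ],
)

```text
time_s: 26.35
tool_pos: [0.4969, 0.2186, 0.1799]
orientation: [[0.106, -0.994, 0.002], [-0.994, -0.106, 0.001], [-0.0, -0.002, -1.0]]
ft_force: [-0.1, 0.1, -5.5]
gripper_width: 0.04
```

Run:
```python
from h import *
s=ctrl.state();print(s['time_s'],s['tool_pos'],s['ft_force'],s['gripper_width'])
im=ctrl.capture('scene')
cv2.imwrite("pics/s5.png",cv2.resize(im[120:280,200:440,::-1],(720,480)))
```

```text
26.35 [0.49690575 0.21855129 0.17987152] [-0.11152061  0.07117716 -5.45444852] 0.03999931772873876
```

View pics/s5.png

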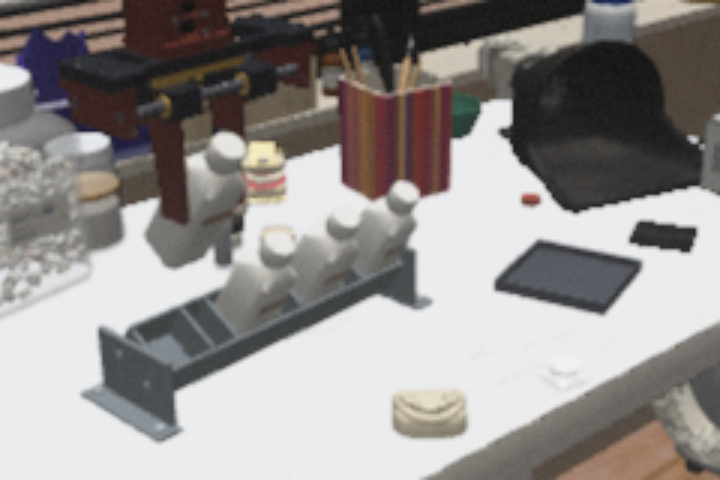

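The loaded bottle is held at about 33° and reads −5 N, and pocket 1 is empty (160,340). I'll carry it high over to the tray, which is centred at about (0.4825, −0.181) with a yaw of about 20°.

Emit:
drive_tool(
  rows=[
    [[0,0,0.02,0],[-0.002,-0.01,0.045,0],[-0.006,-0.035,0.06,1],[-0.012,-0.075,0.065,3],[-0.018,-0.12,0.065,5],[-0.024,-0.165,0.065,7],[-0.03,-0.21,0.065,9],[-0.036,-0.255,0.065,11],[-0.042,-0.3,0.06,12],[-0.047,-0.345,0.045,13],[-0.051,-0.385,0.02,14],[-0.054,-0.414,-0.01,14]],
  ],
)

```text
time_s: 27.9
tool_pos: [0.4422, -0.1975, 0.1693]
orientation: [[0.343, -0.939, 0.002], [-0.939, -0.343, -0.001], [0.002, -0.001, -1.0]]
ft_force: [0.1, 0.4, -4.3]
gripper_width: 0.0401
```

Emit:
drive_tool(
  rows=[
    [[0,0,-0.02,0],[0,0,-0.04,0],[0,0,-0.055,0],[0,0,-0.07,0],[0,0,-0.08,0],[0,0,-0.08,0],[0,0,-0.08,0]],
  ],
)

```text
time_s: 28.78
tool_pos: [0.4427, -0.1957, 0.0893]
orientation: [[0.344, -0.939, 0.001], [-0.939, -0.344, -0.0], [0.001, -0.001, -1.0]]
ft_force: [0.8, 0.6, -4.5]
gripper_width: 0.0397
```

Run:
```python
from h import *
s=ctrl.state();print(s['time_s'],s['tool_pos'],s['orientation'],s['ft_force'],s['gripper_width'])
im=ctrl.capture('scene')
cv2.imwrite("pics/s6.png",cv2.resize(im[120:280,270:510,::-1],(720,480)))
im=ctrl.capture('top')
cv2.imwrite("pics/t6.png",cv2.resize(im[130:280,295:515,::-1],(792,540)))
im=ctrl.capture('wrist');cv2.imwrite("pics/w6.png",im[:,:,::-1])
```

```text
28.775 [ 0.44269032 -0.19570774  0.08933643] [[ 3.43953998e-01 -9.38985977e-01  9.91597206e-04]
 [-9.38986159e-01 -3.43954581e-01 -4.89077733e-04]
 [ 8.00301535e-04 -7.62875810e-04 -9.99999389e-01]] [ 0.80278529  0.63099515 -4.52831797] 0.039711753229851175
```

View pics/s6.png

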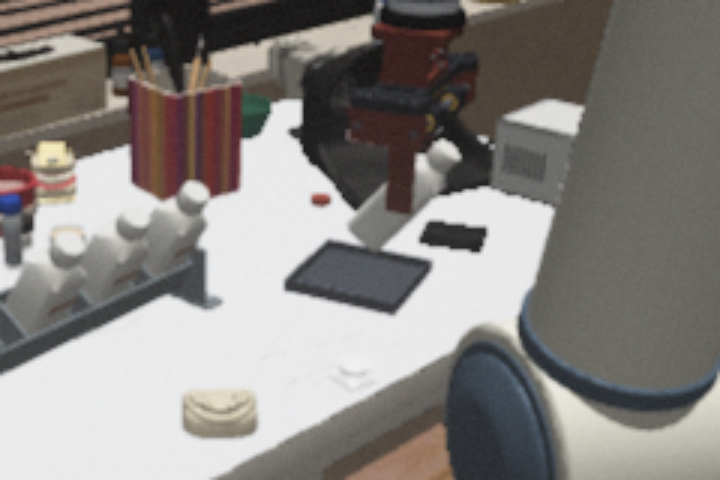

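View pics/w6.png

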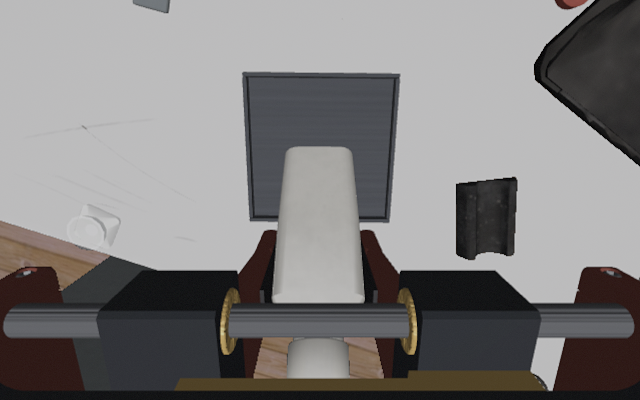

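Run:
```python
from h import *
s=ctrl.state();W=cam('wrist',s);R=s['orientation'];G=s['tool_pos']-.019*R[:,2]
u=-R[:,1];z=np.array([0,0,1])
for th in (30,33,36,39,42):
    t=np.radians(th)
    f=lambda p,a:G+u*(p*np.cos(t)-a*np.sin(t))+z*(a*np.cos(t)+p*np.sin(t))
    print(th,[np.round(proj(W,f(*q))) for q in [(.0205,-.07),(.0205,.01),(.013,.051)]])
c=np.array([onplane(W,p,.012) for p in [(243,73),(399,74),(390,221),(249,220)]]);print(np.round(c,4),c.mean(0),(c.mean(0)-s['tool_pos'])@u,(c.mean(0)-s['tool_pos'])@R[:,0])
for a,b in((0,1),(1,2),(2,3),(3,0)):print(np.linalg.norm(c[a]-c[b]))
```

```text
30 [array([318., 144.]), array([318., 259.]), array([318., 370.])]
33 [array([318., 140.]), array([318., 261.]), array([318., 374.])]
36 [array([318., 137.]), array([318., 264.]), array([318., 378.])]
39 [array([318., 133.]), array([318., 267.]), array([318., 381.])]
42 [array([318., 130.]), array([318., 270.]), array([318., 384.])]
[[ 0.5157 -0.114   0.012 ]
 [ 0.5521 -0.2157  0.012 ]
 [ 0.4508 -0.2528  0.012 ]
 [ 0.4138 -0.149   0.012 ]] [ 0.48308025 -0.1828681   0.012     ] 0.042289529124359994 0.0016659486207961738
0.10798539007206001
0.10790549657849434
0.1102442082466241
0.10770578399216975
```

```bash
python3 - <<'E'
from h import *
im=cv2.imread("pics/w6.png");print([int(v) for v in im[125:160,318].mean(1)]);print([int(v) for v in im[270:345,318].mean(1)]);
s=ctrl.state();W=cam('wrist',s);R=s['orientation'];G=s['tool_pos']-.019*R[:,2]
u=-R[:,1];z=np.array([0,0,1])
for sg in (.055,.06,.065,.07):
  for th in (30,33,36):
    t=np.radians(th)
    f=lambda p,a:G+u*(p*np.cos(t)-a*np.sin(t))+z*(a*np.cos(t)+p*np.sin(t))
    print(sg,th,[int(proj(W,f(*q))[1]) for q in [(.0205,-sg),(.0205,.08-sg),(.013,.121-sg)]], int(proj(W,f(.0205,-sg)-R[:,0]*.0205)[0]-proj(W,f(.0205,-sg)+R[:,0]*.0205)[0]))
E
python3 - <<'E'
import cv2
im=cv2.imread("pics/w6.png")[130:400,240:400]
cv2.imwrite("pics/w6z.png",cv2.resize(im,None,fx=2.2,fy=2.2))
E
```

```text
[81, 81, 82, 80, 79, 81, 82, 81, 80, 79, 82, 83, 81, 82, 79, 80, 79, 80, 80, 79, 78, 126, 161, 166, 165, 164, 165, 164, 165, 164, 164, 165, 165, 166, 166]
[180, 179, 179, 179, 180, 180, 180, 181, 181, 181, 182, 181, 181, 182, 182, 182, 182, 182, 183, 183, 183, 183, 184, 184, 184, 185, 185, 185, 185, 186, 186, 190, 162, 86, 31, 37, 42, 44, 56, 74, 87, 72, 50, 56, 84, 96, 82, 79, 89, 92, 85, 87, 98, 104, 104, 104, 102, 102, 102, 103, 103, 103, 102, 97, 99, 102, 89, 88, 116, 134, 137, 137, 139, 140, 141]
0.055 30 [160, 291, 421] -73
0.055 33 [157, 295, 425] -74
0.055 36 [155, 299, 429] -75
0.06 30 [154, 279, 403] -71
0.06 33 [151, 283, 407] -73
0.06 36 [148, 287, 411] -74
0.065 30 [149, 268, 386] -70
0.065 33 [145, 272, 390] -71
0.065 36 [142, 275, 394] -73
0.07 30 [144, 258, 370] -69
0.07 33 [140, 261, 374] -70
0.07 36 [136, 264, 378] -71
```

View pics/w6z.png

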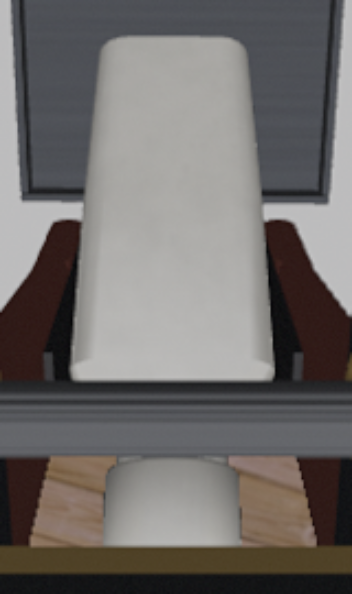

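The bottle's near edge is in line over the tray. Its bottom edge at row 146 and shoulder at row ~297 suggest a grip 60–65 mm up at about 33–36°. The touch-down height will settle it, so I'll descend to contact.

Emit:
drive_tool(
  rows=[
    [[0,0,-0.012,0],[0,0,-0.024,0],[0,0,-0.03,0],[0,0,-0.032,0],[0,0,-0.034,0],[0,0,-0.034,0],[0,0,-0.034,0]],
  ],
)

```text
time_s: 29.8
tool_pos: [0.4425, -0.1957, 0.055]
orientation: [[0.344, -0.939, 0.0], [-0.939, -0.344, -0.0], [0.0, -0.0, -1.0]]
ft_force: [-0.1, -0.6, -3.8]
gripper_width: 0.0401
```

Emit:
drive_tool(
  rows=[
    [[0,0,-0.001,0],[0,0,-0.002,0],[0,0,-0.003,0],[0,0,-0.003,0]],
  ],
)

```text
time_s: 30.3
tool_pos: [0.4424, -0.1956, 0.0519]
orientation: [[0.344, -0.939, 0.0], [-0.939, -0.344, -0.0], [0.0, -0.0, -1.0]]
ft_force: [-1.1, -0.4, -1.6]
gripper_width: 0.0398
```

Emit:
drive_tool(
  rows=[
    [[0,0,-0.001,0],[0,0,-0.001,0],[0,0,-0.001,0]],
  ],
)

```text
time_s: 30.68
tool_pos: [0.4424, -0.1957, 0.0517]
orientation: [[0.344, -0.939, 0.001], [-0.939, -0.344, -0.0], [0.001, -0.0, -1.0]]
ft_force: [-4.0, 1.7, 5.4]
gripper_width: 0.0404
```

Run:
```python
from h import *
s=ctrl.state();print(s['time_s'],s['tool_pos'],s['ft_force'],s['moment'])
im=ctrl.capture('scene')
cv2.imwrite("pics/s7.png",cv2.resize(im[140:260,330:490,::-1],(800,600),interpolation=cv2.INTER_CUBIC))
```

```text
30.675 [ 0.44241357 -0.19572496  0.05167719] [-4.00328147  1.66992636  5.3954778 ] [0.36899158 0.84598791 0.03808267]
```

View pics/s7.png

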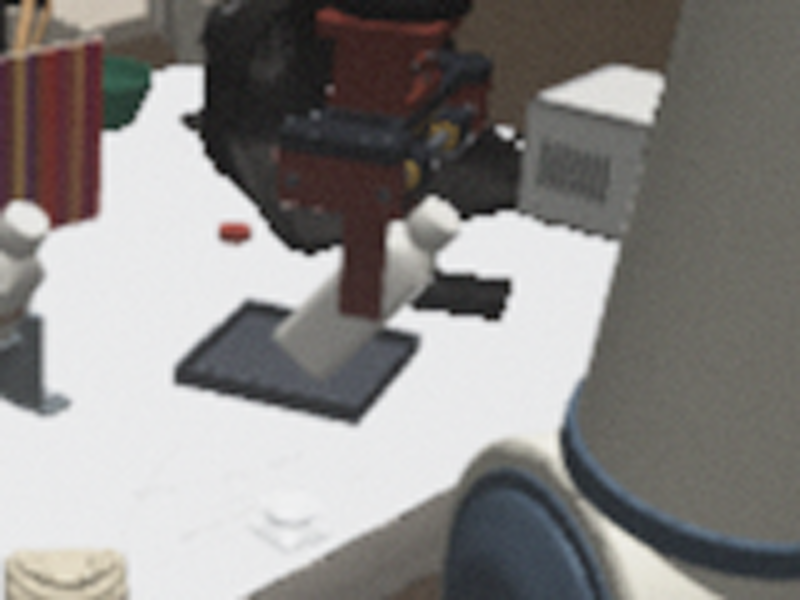

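Contact came at TCP z ≈ 0.052, so the grip is about 68 mm up the bottle at 33°, as planned, which leaves clearance between cap and gripper body. Now I'll lighten the grip and swing the bottle about its edge.

Emit:
drive_tool(
  rows=[
    [[0,0,0,0],[0,0,0,0],[0.0023,0.0008,0.0008,0],[0.0046,0.0017,0.0014,0],[0.0068,0.0025,0.002,0],[0.009,0.0033,0.0024,0],[0.0114,0.0042,0.0027,0],[0.0137,0.005,0.003,0],[0.0137,0.005,0.003,0]],
  ],
  grip_force=7,
)

```text
time_s: 31.85
tool_pos: [0.4562, -0.1904, 0.0533]
orientation: [[0.344, -0.939, -0.0], [-0.939, -0.344, 0.0], [-0.0, -0.0, -1.0]]
ft_force: [-0.3, 1.2, 0.7]
gripper_width: 0.0401
```

Run:
```python
from h import *
s=ctrl.state();print(s['time_s'],s['tool_pos'],s['ft_force'],s['moment'])
im=ctrl.capture('scene')
cv2.imwrite("pics/s8.png",cv2.resize(im[140:260,330:490,::-1],(800,600),interpolation=cv2.INTER_CUBIC))
im=ctrl.capture('wrist');cv2.imwrite("pics/w8.png",im[:,:,::-1])
```

```text
31.85 [ 0.45621264 -0.19043453  0.05330352] [-0.31759227  1.23605129  0.65026871] [0.2508028  0.23232472 0.04215327]
```

View pics/s8.png

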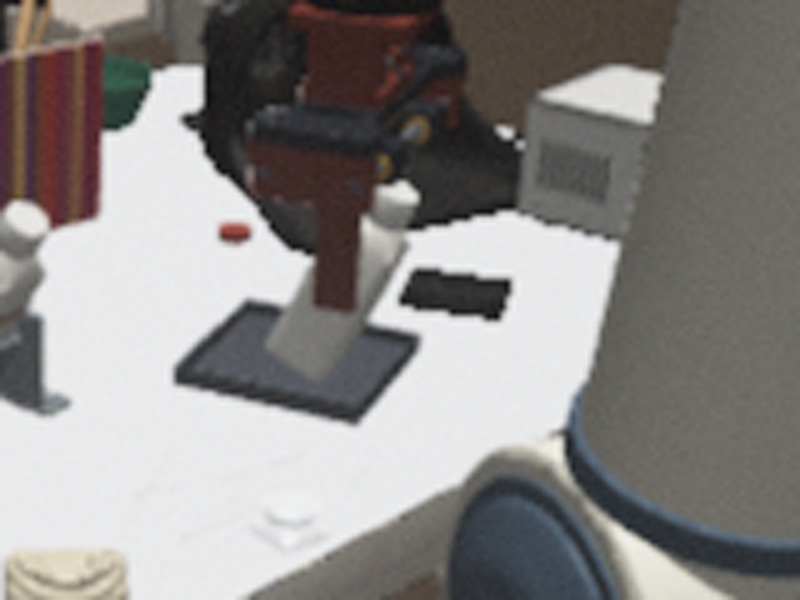

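View pics/w8.png

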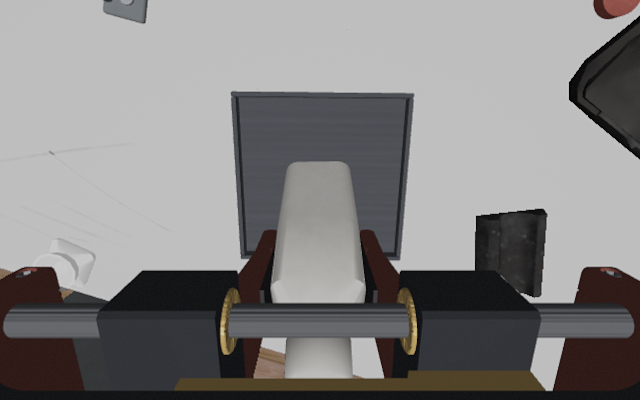

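The bottle turned about its edge: the foot stayed near (318,380) and the tilt is now about 20°. Continuing.

Emit:
drive_tool(
  rows=[
    [[0.0023,0.0009,0.0001,0],[0.0046,0.0017,0.0002,0],[0.007,0.0026,0.0001,0],[0.0093,0.0034,0,0],[0.0116,0.0043,-0.0002,0],[0.0139,0.0051,-0.0004,0],[0.0162,0.006,-0.0008,0],[0.0185,0.0068,-0.0012,0],[0.0208,0.0076,-0.0017,0],[0.0208,0.0076,-0.0017,0]],
  ],
)

```text
time_s: 33.2
tool_pos: [0.4771, -0.183, 0.0519]
orientation: [[0.344, -0.939, 0.0], [-0.939, -0.344, -0.0], [0.0, -0.0, -1.0]]
ft_force: [0.4, -0.5, -2.6]
gripper_width: 0.0402
```

Run:
```python
from h import *
s=ctrl.state();print(s['time_s'],s['tool_pos'],s['ft_force'],s['moment'])
im=ctrl.capture('scene')
cv2.imwrite("pics/s9.png",cv2.resize(im[140:260,330:490,::-1],(800,600),interpolation=cv2.INTER_CUBIC))
im=ctrl.capture('wrist');cv2.imwrite("pics/w9.png",im[:,:,::-1])
```

```text
33.2 [ 0.47714413 -0.18297975  0.05193868] [ 0.40176626 -0.51508984 -2.56949244] [-0.11861301  0.01631702 -0.01218067]
```

View pics/s9.png

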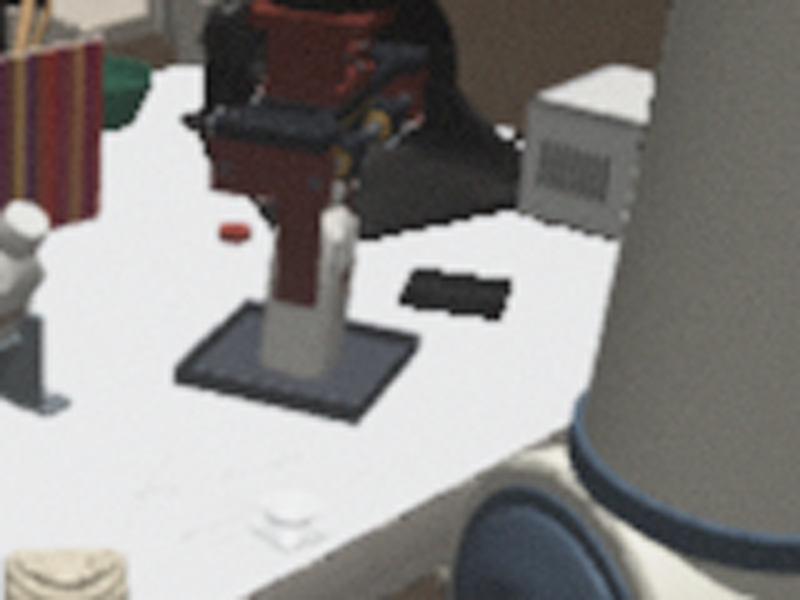

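View pics/w9.png

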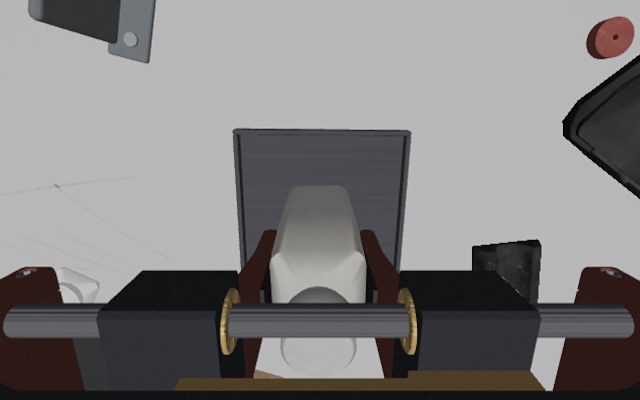

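It's nearly upright, with about 4° left in the scene view (foot at (300,370), inside the tray). A last small push, then release.

Emit:
drive_tool(
  rows=[
    [[0.0015,0.0005,-0.0004,0],[0.003,0.0011,-0.001,0],[0.004,0.0014,-0.0015,0],[0.004,0.0014,-0.0017,0],[0.004,0.0014,-0.0017,0]],
  ],
)

```text
time_s: 33.92
tool_pos: [0.481, -0.1817, 0.0509]
orientation: [[0.344, -0.939, 0.001], [-0.939, -0.344, -0.0], [0.0, -0.0, -1.0]]
ft_force: [-2.7, 0.7, 5.0]
gripper_width: 0.0401
```

Run:
```python
from h import *
s=ctrl.state();print(s['time_s'],s['tool_pos'],s['ft_force'],s['moment'])
im=ctrl.capture('scene')
cv2.imwrite("pics/s10.png",cv2.resize(im[140:260,330:490,::-1],(800,600),interpolation=cv2.INTER_CUBIC))
```

```text
33.925 [ 0.48099667 -0.18168171  0.05094104] [-2.65576864  0.67185626  4.98969497] [ 0.11536436  0.50332652 -0.01230903]
```

View pics/s10.png

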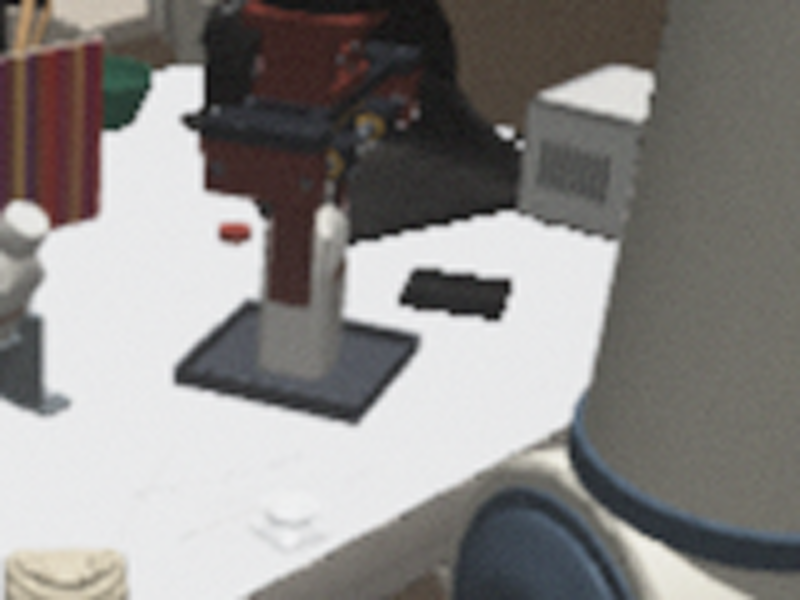

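It's upright now, and the force shows the base pressing flat. Easing off the load, opening and backing off upward.

Emit:
drive_tool(
  rows=[
    [[0,0,0.0004,0],[0,0,0.0008,0],[0,0,0.0008,0]],
  ],
)

```text
time_s: 34.35
tool_pos: [0.4809, -0.1817, 0.0509]
orientation: [[0.344, -0.939, 0.0], [-0.939, -0.344, -0.0], [0.0, 0.0, -1.0]]
ft_force: [-1.5, 1.0, 2.7]
gripper_width: 0.0401
```

Emit:
drive_tool(
  rows=[
    [[0,0,0,0],[0,0,0,0],[0,0,0,0],[0,0,0,0],[0,0,0.01,0],[0,0,0.025,0],[0,0,0.05,0],[0,0,0.085,0],[0,0,0.12,0],[0,0,0.16,0],[0,0,0.18,0],[0,0,0.18,0]],
  ],
  fingers=0.075,
)

```text
time_s: 35.85
tool_pos: [0.4816, -0.182, 0.2343]
orientation: [[0.344, -0.939, 0.005], [-0.939, -0.344, -0.002], [0.004, -0.004, -1.0]]
ft_force: [-0.2, 0.2, -0.4]
gripper_width: 0.075
```

Emit:
drive_tool(
  rows=[
    [[-0.02,-0.04,0,0],[-0.05,-0.1,0,0],[-0.08,-0.15,0,0],[-0.11,-0.2,0,0],[-0.13,-0.25,0,0],[-0.15,-0.28,0,0],[-0.15,-0.28,0,0],[-0.15,-0.28,0,0]],
  ],
)

```text
time_s: 36.85
tool_pos: [0.3311, -0.4609, 0.2303]
orientation: [[0.344, -0.939, -0.0], [-0.939, -0.344, 0.001], [-0.001, -0.0, -1.0]]
ft_force: [0.8, -0.2, -0.2]
gripper_width: 0.075
```

Run:
```python
from h import *
s=ctrl.state();print(s['time_s'],s['tool_pos'],s['ft_force'])
im=ctrl.capture('scene')
cv2.imwrite("pics/s11.png",cv2.resize(im[130:280,220:460,::-1],(800,500),interpolation=cv2.INTER_CUBIC))
im=ctrl.capture('top')
cv2.imwrite("pics/t11.png",cv2.resize(im[130:280,215:455,::-1],(800,500),interpolation=cv2.INTER_CUBIC))
```

```text
36.85 [ 0.33106633 -0.46090701  0.23033688] [ 0.83434628 -0.24701141 -0.21999681]
```

View pics/s11.png

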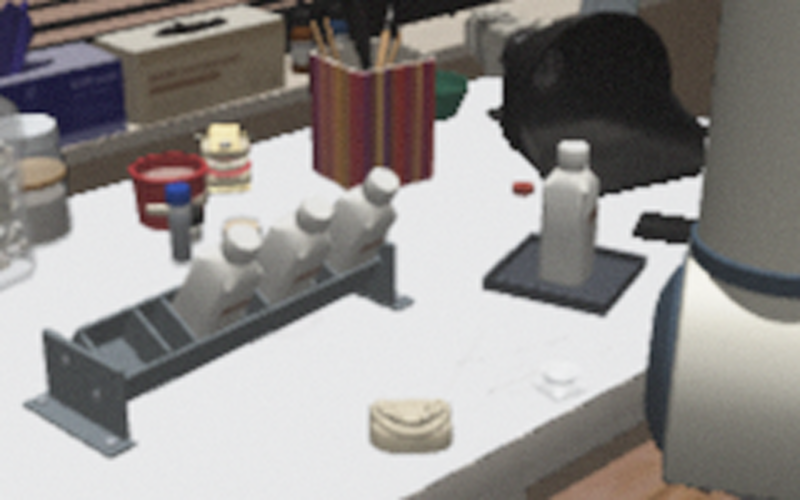

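View pics/t11.png

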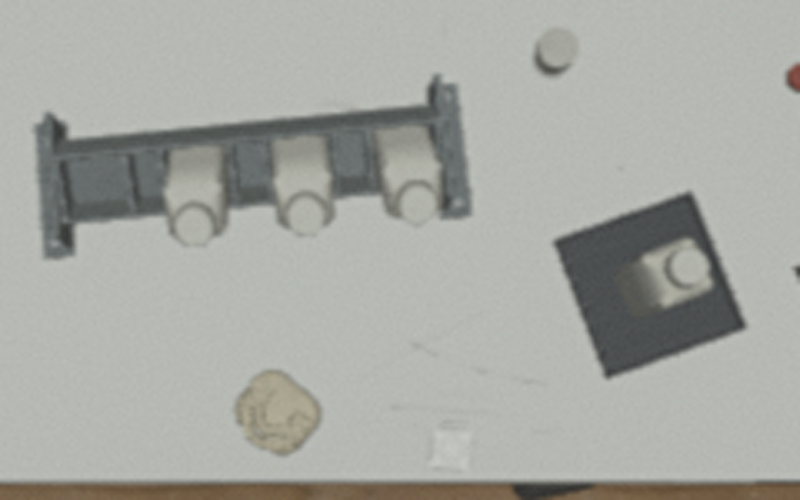

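The bottle stands upright in the tray (scene cap (573,150), foot (568,270)). The three empties lean in pockets 2–4, and the cast, dish and pot look unmoved. One quick difference check, then I'll hand in.

Run:
```python
from h import *
a=cv2.imread("pics/top0.png");b=ctrl.capture('top')[:,:,::-1]
d=cv2.absdiff(cv2.GaussianBlur(a,(3,3),0),cv2.GaussianBlur(np.ascontiguousarray(b),(3,3),0)).max(2)
for n,(u,v) in dict(cast=(298,253),dish=(350,264),pot=(382,145),b2=(274,187),b3=(306,184),b4=(339,181)).items():
    p=d[v-16:v+12,u-14:u+14];print(n,p.max(),(p>25).sum())
C=cam('top');print('cap at z .124',onplane(C,(687/3.333+215,267/3.333+130),.124))
print(ctrl.state()['time_s']);print(ctrl.finish_job())
```

```text
cast 2 0
dish 2 0
pot 3 0
b2 4 0
b3 8 0
b4 6 0
cap at z .124 [ 0.48057704 -0.18084475  0.124     ]
37.0
the job is handed in; nothing more can be done
None
```

I lifted all four bottles. The one in the leftmost pocket (largest y) was clearly heavier, and it now stands upright in the steel tray. I handed the job in at about 37 s of the 72 s allowed.

| Bottle (left to right) | Force when lifted | Now |
|---|---|---|
| 1 | 4 to 5 N, loaded | upright in the tray |
| 2 | about 1.5 N, empty | back in its own pocket |
| 3 | about 1.4 N, empty | back in its own pocket |
| 4 | about 1.5 N, empty | back in its own pocket |

To stand bottle 1 up, I set its lower edge on the tray floor, swung it upright with a light grip and let go. The highest force reading I saw was about 7 N.

**Last checks:**
- **Tray:** the scene view shows bottle 1 upright. Its cap is at (0.481, −0.181), within about 3 mm of the tray centre.
- **Everything else:** the before and after top pictures show no change at the tooth model, the glass dish, the small pot or the three empty bottles.
- **Robot:** the arm and gripper were well clear of everything at hand-in.

**One disagreement:** the wrist picture suggested I held bottle 1 about 60–65 mm up, but the touch-down height gave about 68 mm. I trusted the touch-down, and the swing went as planned.

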